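# Set the section switches of a model railway yard

### The job

On the model railway yard board, set the bank of four slide switches, each in line with its own track, so that every track with an engine (the locomotive with the raised cab) on it is ON and every track with only a wagon on it is OFF. ON is the grip slid fully towards the tracks, OFF is fully back towards the outer edge of the board. Leave the engines standing where they are.

Things in the scene. Friction and masses are not known exactly. Their poses are not given: they have to be found in the camera images.
- yard: Fixed plywood board 360 x 270 x 18 mm. Origin: centre of its underside, on the table; x along the tracks away from the switches, z up. Tracks 1-4 at y = 84, 28, -28, -84 mm, x -19 to 165, rail tops 24 mm up. Grey switch housing at x -160 to -70, top 36 mm up. On each track one grey vehicle (engine, open wagon or tank wagon), up to 72 mm above the table, over 60 mm clear of the housing.
- switch1 (a joint): Slide switch for track 1. Value in m: 0 = OFF (board -x end), 0.030 = ON (board +x end, towards the tracks, at the white line); end stops at both; starts within 3 mm of an end. White grip 12 mm along x, 14 mm wide, 36 to 59 mm above the table, its centre at board x = -130 mm + value, y = 84 mm. About 2 N of friction; stays where left.
- switch2 (a joint): Slide switch for track 2. Value in m: 0 = OFF (board -x end), 0.030 = ON (board +x end, towards the tracks, at the white line); end stops at both; starts within 3 mm of an end. White grip 12 mm along x, 14 mm wide, 36 to 59 mm above the table, its centre at board x = -130 mm + value, y = 28 mm. About 2 N of friction; stays where left.
- switch3 (a joint): Slide switch for track 3. Value in m: 0 = OFF (board -x end), 0.030 = ON (board +x end, towards the tracks, at the white line); end stops at both; starts within 3 mm of an end. White grip 12 mm along x, 14 mm wide, 36 to 59 mm above the table, its centre at board x = -130 mm + value, y = -28 mm. About 2 N of friction; stays where left.
- switch4 (a joint): Slide switch for track 4. Value in m: 0 = OFF (board -x end), 0.030 = ON (board +x end, towards the tracks, at the white line); end stops at both; starts within 3 mm of an end. White grip 12 mm along x, 14 mm wide, 36 to 59 mm above the table, its centre at board x = -130 mm + value, y = -84 mm. About 2 N of friction; stays where left.
- engine_a: Model shunting engine, 110 mm long, 34 mm wide, 48 mm tall: low bonnets at both ends and a taller roofed cab with windows in the middle. Loose, 0.11 to 0.23 kg. Origin at the centre of its underside, x along its length. It stands lengthwise on the rails of track 1 or track 2; a wagon stands on the other of the two.
- engine_b: Model shunting engine, 110 mm long, 34 mm wide, 48 mm tall: low bonnets at both ends and a taller roofed cab with windows in the middle. Loose, 0.11 to 0.23 kg. Origin at the centre of its underside, x along its length. It stands lengthwise on the rails of track 3 or track 4; a wagon stands on the other of the two.
Not all that is in view belongs to the job. Leave any turquoise look-alike of the engine_a alone. Leave any blue or red look-alike of the engine_b alone.

How it is judged:
By the outcome, as a careful person would: the job done as asked, in the order asked, and still so for the second after the job is handed in, with the robot touching nothing.
It also fails if it takes over 38 s, if anything falls off the work surface, if the arm or the gripper's body presses on something with over 40 N, if the wrist force passes 120 N, or if a joint passes its speed limit or range.

### The arm

A 6-joint arm with a two-finger parallel gripper is mounted at the origin on the work surface. World frame = base frame: x ahead of the robot, y to its left, z up, the work surface at z = 0. Lengths are in mm, angles in rad, forces in N, time in s.
With the tool pointing down it reaches from about 275 to 1000 mm from the base axis. Payload 8.4 kg.
Tool frame: the origin (TCP) lies at the very end of the fingers, on their centre line; the grasp point (between the pads) lies env.pinch_z behind it (env.pinch_z is the distance from the TCP to the grasp point, in mm); z points along the fingers, y is the line along which they close (so a half turn about z gives the same grasp; the last joint's range is limited). The gripper opens to 85 mm and grips with 20 to 120 N. Pads are 22 mm wide; open, the fingers measure 114 mm over their backs; the gripper's body (76 mm by 85 mm) begins 54 mm behind the grasp point. The pads swing forward as they close: fully open they stand 13 mm farther back than shut.
Start: joints at [-1.293, 0.353, 1.633, -0, 1.155, -0.002], TCP at [172.601, -600.697, 199.281] pointing down, gripper open.
Joint ranges: [-2.63, 2.63], [-0.92, 2.1], [0.06, 2.66], [-1.3, 4.44], [0, 2.69], [-3.02, 3.02]. Speed limits (rad/s): [2.22, 2.22, 2.79, 3.14, 3.14, 3.14].

### API

Orientations are given as a rotation vector (axis times angle).
In Python, from plant import env gives the robot as it stands. The module is installed in compiled form; this text tells all that it offers.
- The arm moves only by the tool send_rows, never from a script. Its argument "moves" is a list of rows, each a list of 3 entries, a list of its own where there are three numbers: the turn, a rotation vector about the tool's x, y, z in degrees, then the shift along the tool's x, y, z in cm, then the opening in per cent of the stroke, from 0 (shut) to 100 (fully open). A call has 1 to 12 rows; each row shifts and turns the commanded pose from where the row before left it, along the tool's axes as they then stand; what a row does not reach is not made up. A row lasts 1/8 s, in which the tool goes at most 62.5 mm and 10.7 degrees, less where a joint would pass 70% of its speed; a pose out of reach is approached as far as the arm can. A call with a gripper value outside its range is refused whole. The fingers move at their own pace and stop on an object; "squeeze" is the grip in N (left out, the last holds). Time passes only in rows, so rows that do not move let the fingers close. It gives the time, the measured TCP pose, the force, the opening and the grip force at its end, in the units of the state.
- env.state(): the state, without advancing time (a new reading comes with each control period).
- env.camera(name): name is "side" or "top" or "wrist"; returns a dict with "image" (384x512x3 uint8, red, green, blue), "mtx" (3x3 intrinsics, pixels), "k1" (the pictures are not rectified: a ray, as slopes to the right and down, at radius r is drawn at 1 + k1 r^2 times it, then the intrinsics apply), "rvec" (rotation vector, rad) and "tvec" (3), from world to camera coordinates, as OpenCV has them; the wrist camera has in their place "tool_from_camera" (4x4, takes a point from camera to tool coordinates, whose origin is the TCP and whose axes are the flange's). Camera axes: x right, y down, z forward; pixel columns grow to the right and rows downward; lengths in mm; the calibration is good to about 2 mm. A picture is of the moment at which its call begins: read the wrist's pose just before it. There is no depth.
- env.close_job(): hands the job in; it is judged then, once.
The state is a dict: "t": time; "qpos": joint angles; "qvel": joint speeds; "joint_torque": joint torques, N m; "position": TCP position; "eef_rot": TCP orientation; "force": force on the tool from outside, world axes, zero at the start; "torque": the same for the moment, N m; "gripper_width": opening from 0.0 (shut) to 1.0 (fully open); "gripper_force": force on a finger pad.
Only numpy, scipy, OpenCV 4.12 (cv2) and the standard library are available. Lean on these libraries where they do the work, as an engineer would, in place of code of your own. Each camera call takes 0.05 s, during which the arm holds its last target. There are 200 camera calls.

## Working session

There is one attempt and no reset: what is moved stays moved. The work goes in short steps, Python scripts to look and compute and a tool call to move; the robot and the scene stay as the last step left them, time stands still between calls to the robot, and variables do not carry over. Pictures are saved under pics/ and viewed, at most 10 in all, crops included, and the job is handed in when it is done.

Besides the shell and the picture viewer there is one more tool, called as name([rows], argument=value, ...), one row to a line, values as JSON. send_rows: Moves the arm, as the interface text tells. Its arguments: {"type":"object","properties":{"moves":{"type":"array","items":{"type":"array"}},"squeeze":{"type":"number"}},"required":["moves"]}

```bash
mkdir -p pics
python3 - <<'E'
from plant import env
import cv2,pickle
d={}
for n in("top","side"):
    c=env.camera(n);d[n]=c
    cv2.imwrite(f"pics/{n}.png",c["image"][...,::-1])
    print(n,c["mtx"].tolist(),c["k1"],c["rvec"],c["tvec"])
pickle.dump(d,open("d.pkl","wb"))
s=env.state();print(s,env.pinch_z)
E
```

```text
top [[376.4966722160587, 0.0, 256.70749436806545], [0.0, 376.4966722160587, 186.67852038622365], [0.0, 0.0, 1.0]] -0.09683781061027315 [ 2.10850143 -2.15566359  0.13293705] [ 56.16141491 581.57409834 841.65410094]
side [[370.50584883018496, 0.0, 250.88585824531822], [0.0, 370.50584883018496, 200.09784568590558], [0.0, 0.0, 1.0]] -0.117058870328532 [ 0.1500761  -2.92881382  1.06641395] [573.91253977  59.01861749 797.35588229]
{'t': 0.1, 'qpos': array([-1.29339067e+00,  3.53599367e-01,  1.63404465e+00,  1.38678096e-05,
        1.15517585e+00, -2.36094809e-03]), 'qvel': array([-0.00080058, -0.00093363, -0.00159946, -0.00054904, -0.00010887,
       -0.00014123]), 'joint_torque': array([ 1.00789919e-03, -6.06357479e+01, -3.42818785e+01,  5.41257134e-05,
        3.84485887e-03,  1.62149905e-05]), 'position': array([ 172.48667903, -600.25840358,  198.63044318]), 'eef_rot': array([-3.10970217e+00, -4.37846138e-01,  2.44438316e-04]), 'force': array([ 0.1872695 , -0.26062709, -0.08901136]), 'torque': array([ 0.03533409, -0.01692919, -0.02101855]), 'gripper_force': 0.0, 'gripper_width': 0.9972979311962753} 18.700000000000003
```

View pics/top.png

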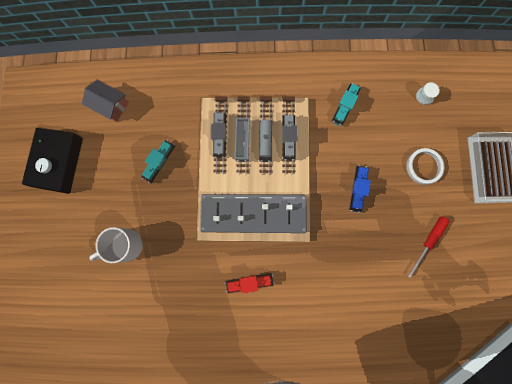

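View pics/side.png

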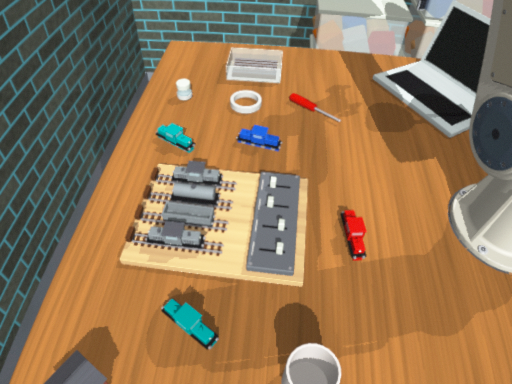

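Top view: track 1 (col 218) looks like an engine, track 2 (241) an open wagon, track 3 (265) a tank wagon and track 4 (289) an engine. The grips are at about (216,218), (240,218), (265,207) and (289,207). The side view agrees. The look-alikes are loose: turquoise at (157,160) and (347,103), blue at (360,188), red at (249,283), all off the board. Next I'll check the choice in close crops and measure the grips and the board.

```bash
cat > h.py <<'E'
import cv2,numpy as np
def ray(c,uv):
    K=c["mtx"];k=c["k1"]
    uv=np.atleast_2d(np.array(uv,float))
    p=cv2.undistortPoints(uv[:,None],K,np.array([k,0,0,0,0.]))[:,0]
    R=cv2.Rodrigues(np.array(c["rvec"]))[0];t=np.array(c["tvec"]).ravel()
    d=np.c_[p,np.ones(len(p))]@R
    return -R.T@t,d
def onz(c,uv,z):
    o,d=ray(c,uv);return o+d*((z-o[2])/d[:,2])[:,None]
def tri(c1,a,c2,b):
    o1,d1=ray(c1,a);o2,d2=ray(c2,b);out=[]
    for x,y in zip(d1,d2):
        s=np.linalg.lstsq(np.c_[x,-y],o2-o1,rcond=None)[0]
        out.append((o1+s[0]*x+o2+s[1]*y)/2)
    return np.array(out)
E
python3 - <<'E'
import pickle,cv2,numpy as np
from h import *
d=pickle.load(open("d.pkl","rb"));t,s=d["top"],d["side"]
a=cv2.resize(t["image"][90:245,190:320],None,fx=4.2,fy=3.8,interpolation=cv2.INTER_CUBIC)
a=cv2.resize(t["image"][90:245,192:317],(480,595),interpolation=cv2.INTER_CUBIC)
b=cv2.resize(s["image"][155:290,115:315],(320,216),interpolation=cv2.INTER_CUBIC)
b=cv2.resize(b,(320,216));b=np.pad(b,((0,595-216),(0,0),(0,0)))
cv2.imwrite("pics/crop.png",np.hstack([a,b])[...,::-1])
def blobs(im,box):
    x0,y0,x1,y1=box;g=cv2.cvtColor(im,cv2.COLOR_RGB2HSV)[y0:y1,x0:x1]
    m=((g[...,2]>185)&(g[...,1]<45)).astype(np.uint8)
    n,_,st,ce=cv2.connectedComponentsWithStats(m)
    return [(np.round(ce[i]+[x0,y0],1).tolist(),st[i].tolist()) for i in range(1,n) if st[i,4]>3]
for x in blobs(t["image"],(200,195,308,234)):print("top",x,onz(t,x[0],59)[0].round(1))
for x in blobs(s["image"],(248,170,302,272)):print("side",x,onz(s,x[0],50)[0].round(1))
# housing (grey) and board (tan) in top
g=cv2.cvtColor(t["image"],cv2.COLOR_RGB2HSV)[190:236,196:314]
m=((g[...,1]<70)&(g[...,2]<140)).astype(np.uint8)
m=cv2.morphologyEx(m,cv2.MORPH_CLOSE,np.ones((9,9)))
c=max(cv2.findContours(m,0,2)[0],key=cv2.contourArea)
r=cv2.boxPoints(cv2.minAreaRect(c))+[196,190];print(r.round(1).tolist());print(onz(t,r,36).round(1).tolist())
E
```

```text
top ([221.0, 197.0], [19, 2, 5, 1, 5]) [558.3 126.   59. ]
top ([241.5, 197.0], [36, 2, 12, 1, 12]) [557.2  78.5  59. ]
top ([266.5, 197.0], [63, 2, 8, 1, 8]) [555.9  20.9  59. ]
top ([264.6, 206.1], [62, 9, 6, 5, 29]) [534.9  25.7  59. ]
top ([288.6, 206.6], [86, 10, 6, 4, 23]) [532.5 -29.2  59. ]
top ([215.8, 218.0], [13, 21, 6, 5, 27]) [510.  138.3  59. ]
top ([240.0, 217.5], [38, 21, 5, 4, 20]) [510.   82.6  59. ]
side ([272.7, 181.7], [22, 6, 7, 12, 61]) [532.6 -29.8  50. ]
side ([261.8, 184.2], [13, 10, 3, 9, 12]) [555.6 -19.9  50. ]
side ([270.2, 201.4], [19, 26, 7, 12, 59]) [534.4  26.5  50. ]
side ([259.0, 202.5], [11, 30, 1, 6, 6]) [557.3  32.   50. ]
side ([281.0, 224.3], [30, 49, 7, 12, 68]) [509.3  83.1  50. ]
side ([255.5, 225.0], [7, 50, 2, 11, 11]) [559.4  90.2  50. ]
side ([252.5, 246.5], [4, 72, 2, 10, 11]) [560.5 140.8  50. ]
side ([279.2, 247.9], [28, 72, 7, 13, 69]) [510.1 138.7  50. ]
[[201.0, 190.0], [306.0, 190.0], [306.0, 235.0], [201.0, 235.0]]
[[579.1, 176.6, 36.0], [573.1, -73.1, 36.0], [467.3, -69.1, 36.0], [472.4, 176.6, 36.0]]
```

View pics/crop.png

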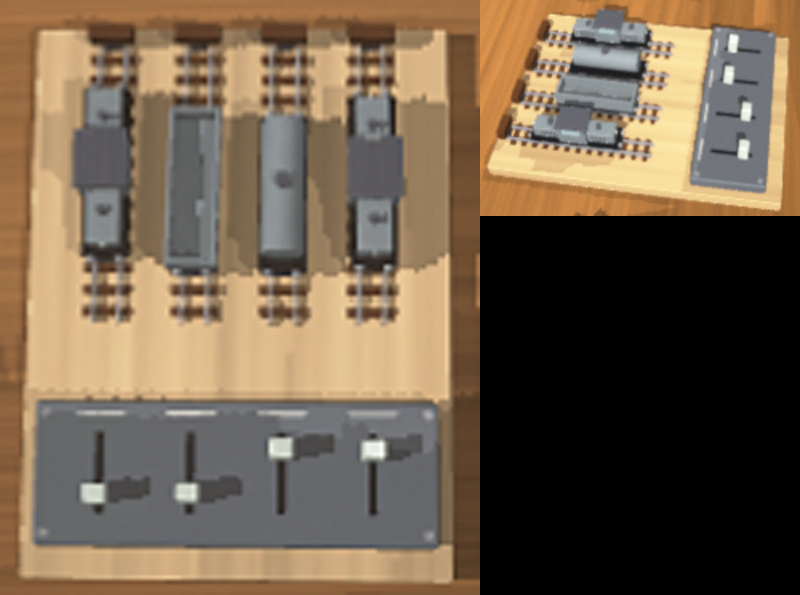

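Crop: tracks 1 and 4 (left and right) carry the raised-cab engines at crop (100,160) and (375,165). Track 2 has an open wagon and track 3 a tank wagon. The white line is on the track side of each slot. So the targets are 1 ON (now OFF), 2 OFF (near it already), 3 OFF (now ON) and 4 ON (near it already).

```bash
cat >> h.py <<'E'
def rel(st,goal,yaw):
    """tool-axes turn (deg) and shift (cm) from measured pose to goal, tool down with tool x at yaw"""
    R=cv2.Rodrigues(np.array(st["eef_rot"],float))[0]
    G=np.array([[np.cos(yaw),np.sin(yaw),0],[np.sin(yaw),-np.cos(yaw),0],[0,0,-1.]])
    return np.degrees(cv2.Rodrigues(R.T@G)[0].ravel()).round(2),(R.T@(np.array(goal)-st["position"])/10).round(2)
E
python3 - <<'E'
import pickle
from h import *
from plant import env
d=pickle.load(open("d.pkl","rb"));t,s=d["top"],d["side"]
q=onz(t,[(201.4,194.7),(306,196.3),(305.8,232.4),(200.9,231.4)],36);print(q.round(1).tolist())
b=onz(t,[(201.8,97.5),(308.5,97.5),(309.6,240.3),(197.3,240.3)],18);print(b.round(1).tolist())
gt=[(215.8,218),(240,217.5),(264.6,206.1),(288.6,206.6)];gs=[(279.2,247.9),(281,224.3),(270.2,201.4),(272.7,181.7)]
print(tri(t,gt,s,gs).round(1).tolist())
g=q-q.mean(0)
for n,p in(("hous",q),("board",b)):
    print(n,p.mean(0),[np.degrees(np.arctan2(*(p[i]-p[j])[[1,0]])).round(1) for i,j in((0,3),(1,2))],[np.degrees(np.arctan2(-(p[i]-p[j])[0],(p[i]-p[j])[1])).round(1) for i,j in((0,1),(3,2))])
# yaw from given layout: fit y spacing line with grips 1,2 (+0) and 3,4 (+30)
print(env.state()["position"],rel(env.state(),[485,-29,199],0))
E
```

```text
[[567.8, 175.6, 36.0], [558.1, -72.5, 36.0], [473.4, -68.8, 36.0], [480.8, 176.8, 36.0]]
[[819.3, 178.9, 18.0], [810.9, -91.3, 18.0], [455.0, -79.0, 18.0], [460.3, 188.7, 18.0]]
[[510.4, 139.4, 51.1], [510.0, 83.3, 50.4], [535.1, 25.9, 49.4], [533.0, -29.7, 50.2]]
hous [520.01895249  52.77907855  36.        ] [np.float64(-0.8), np.float64(-2.5)] [np.float64(-2.2), np.float64(-1.7)]
board [636.36848567  49.31114986  18.        ] [np.float64(-1.6), np.float64(-2.0)] [np.float64(-1.8), np.float64(-1.2)]
[ 172.48667903 -600.25840358  198.63044318] (array([-7.000e-02,  1.000e-02,  1.603e+01]), array([ 4.581e+01, -4.628e+01,  2.000e-02]))
```

send_rows([
  [[0,0,0],[4.3,-4.15,0],0],
  [[0,0,0],[4.3,-4.15,0],0],
  [[0,0,0],[4.3,-4.15,0],0],
  [[0,0,0],[4.3,-4.15,0],0],
  [[0,0,0],[4.3,-4.15,0],0],
  [[0,0,0],[4.3,-4.15,0],0],
  [[0,0,0],[4.3,-4.15,0],0],
  [[0,0,0],[4.3,-4.15,0],0],
  [[0,0,0],[4.3,-4.15,0],0],
  [[0,0,0],[4.3,-4.15,0],0],
  [[0,0,8.9],[4.3,-4.15,0],0],
  [[0,0,8.9],[0,0,0],0],
], squeeze=20)

```text
t: 1.6
position: [502.7, -27.9, 199.1]
eef_rot: [-3.14, 0.049, -0.001]
force: [-0.1, -1.0, -0.2]
gripper_width: -0.004
gripper_force: 0.0
```

Run:
```python
from plant import env
from h import *
s=env.state();print(s["t"],s["position"],s["force"],s["gripper_width"],rel(s,[503,-30,90],np.radians(-1.8)))
```

```text
1.6 [502.69058357 -27.86129486 199.0639957 ] [-0.10575628 -0.98301971 -0.1670847 ] -0.0038437261432664434 (array([-0.04, -0.02, -0.  ]), array([ 0.03,  0.22, 10.91]))
```

send_rows([
  [[0,0,0],[0,0.25,4.5],0],
  [[0,0,0],[0,0,5],0],
  [[0,0,0],[0,0,3.5],0],
  [[0,0,0],[0,0,1.5],0],
  [[0,0,0],[0,0,0.8],0],
  [[0,0,0],[0.5,0,0],0],
  [[0,0,0],[0.5,0,0],0],
  [[0,0,0],[0.2,0,0],0],
  [[0,0,0],[0.1,0,0],0],
])

```text
t: 2.72
position: [514.5, -34.3, 46.8]
eef_rot: [3.141, -0.049, 0.001]
force: [-1.2, 0.3, 0.2]
gripper_width: 0.003
gripper_force: 0.0
```

Run:
```python
from plant import env
import cv2
for n in("side","wrist"):
    cv2.imwrite(f"pics/{n}2.png",env.camera(n)["image"][...,::-1])
a=cv2.imread("pics/side2.png")[150:290,110:320];b=cv2.imread("pics/wrist2.png")
import numpy as np
cv2.imwrite("pics/two.png",np.hstack([cv2.resize(a,(400,300)),cv2.resize(b,(400,300))]))
```

```text
(no output)
```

View pics/two.png

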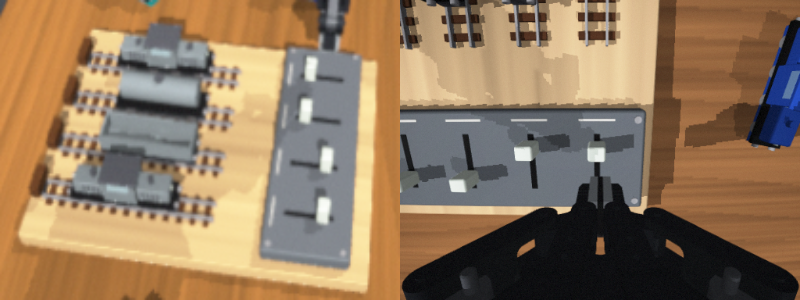

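Left: side view, with the finger at (330,40) on the OFF side of grip 4 (310,70). Right: wrist view, with the fingers at (600,190) lined up just short of grip 4 (597,153). I'll push on in small steps.

send_rows([
  [[0,0,0],[0.2,-0.2,0],0],
  [[0,0,0],[0.2,0,0],0],
  [[0,0,0],[0,0,0],0],
])

```text
t: 3.2
position: [518.3, -32.3, 46.3]
eef_rot: [3.141, -0.048, 0.0]
force: [-0.6, -0.0, 0.3]
gripper_width: -0.003
gripper_force: 0.0
```

send_rows([
  [[0,0,0],[0.15,0,0],0],
  [[0,0,0],[0,0,0],0],
])

```text
t: 3.45
position: [519.7, -32.4, 46.3]
eef_rot: [-3.141, 0.049, -0.0]
force: [-0.4, -0.2, 0.1]
gripper_width: -0.001
gripper_force: 0.0
```

send_rows([
  [[0,0,0],[0.15,0,0],0],
  [[0,0,0],[0,0,0],0],
])

```text
t: 3.7
position: [521.2, -32.5, 46.3]
eef_rot: [3.141, -0.049, 0.0]
force: [0.1, -0.7, -0.1]
gripper_width: 0.004
gripper_force: 0.0
```

send_rows([
  [[0,0,0],[0.15,0,0],0],
  [[0,0,0],[0,0,0],0],
])

```text
t: 3.95
position: [522.8, -32.5, 46.3]
eef_rot: [-3.141, 0.048, -0.0]
force: [0.0, 0.6, 0.5]
gripper_width: 0.001
gripper_force: 0.0
```

send_rows([
  [[0,0,0],[0.15,0,0],0],
  [[0,0,0],[0,0,0],0],
])

```text
t: 4.2
position: [524.3, -32.5, 46.3]
eef_rot: [-3.141, 0.049, -0.0]
force: [0.7, 0.3, 0.2]
gripper_width: -0.001
gripper_force: 0.0
```

Run:
```python
from plant import env
import cv2,numpy as np
b=env.camera("wrist")["image"][...,::-1];a=env.camera("side")["image"][150:290,220:320,::-1]
cv2.imwrite("pics/w3.png",np.hstack([cv2.resize(b[100:300,280:480],(500,500)),cv2.resize(a,(300,500))]))
```

```text
(no output)
```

View pics/w3.png

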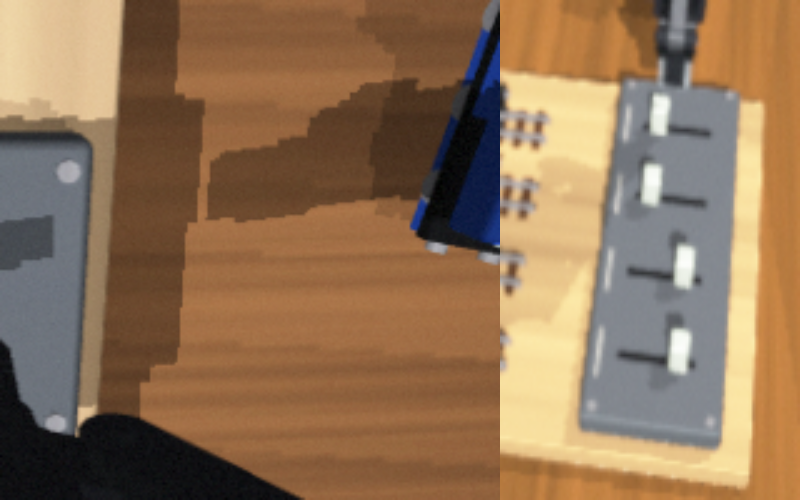

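Run:
```python
from plant import env
import cv2,numpy as np,pickle
s=pickle.load(open("d.pkl","rb"))["side"]
st=env.state();p=np.array([st["position"]+[0,0,k] for k in(0,10,20)]+[[533,-30,59],[533,-30,36]])
print(cv2.projectPoints(p,s["rvec"],s["tvec"],s["mtx"],np.array([s["k1"],0,0,0,0.]))[0][:,0].round(1).tolist())
b=env.camera("wrist");T=b["tool_from_camera"];print(np.round(T,2).tolist())
im=b["image"][130:330,150:350,::-1];a=env.camera("side")["image"][150:210,250:310,::-1]
cv2.imwrite("pics/w4.png",np.hstack([cv2.resize(im,(400,400)),cv2.resize(a,(400,400),interpolation=cv2.INTER_NEAREST)]))
```

```text
[[276.5, 182.3], [276.8, 179.1], [277.1, 175.9], [272.7, 178.8], [272.1, 185.9]]
[[-0.0, -0.96, -0.28, 70.48], [1.0, -0.0, 0.0, 0.06], [-0.0, -0.28, 0.96, -176.66], [0.0, 0.0, 0.0, 1.0]]
```

View pics/w4.png

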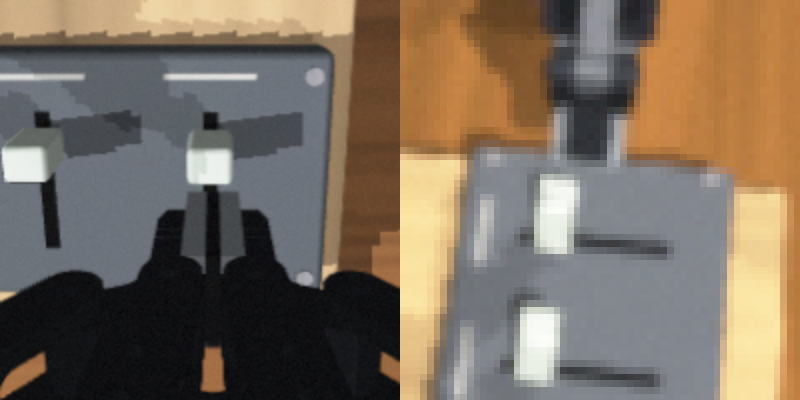

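Wrist view: pad fronts at (212,192), just short of grip 4's top (210,168). Side view: the fingertip ends at (590,160), about 8 px above where the reported TCP projects, so the tip may be roughly 25 mm higher than reported. I'll quantify that from landmarks before going on.

Run:
```python
from plant import env
from h import *
b=env.camera("wrist");st=env.state();T=np.array(b["tool_from_camera"])
K=b["mtx"];print(K[0,0],K[0,2],K[1,2],b["k1"],st["position"],st["qpos"].round(4),st["force"].round(1))
R=cv2.Rodrigues(np.array(st["eef_rot"]))[0]
W=np.array([[533,-30,59],[535.1,25.9,59],[558.1,-72.5,36],[473.4,-68.8,36]]);uv=np.array([(255,214),(162.5,211.5),(315.5,154),(310,272)],float)
d=cv2.undistortPoints(uv[:,None],K,np.array([b["k1"],0,0,0,0.]))[:,0];d=np.c_[d,np.ones(4)]@(R@T[:3,:3]).T
d/=np.linalg.norm(d,axis=1)[:,None]
P=[np.eye(3)-np.outer(x,x) for x in d]
o=np.linalg.solve(sum(P),sum(p@w for p,w in zip(P,W)))
print("cam fitted",o,"cam reported",st["position"]+R@T[:3,3],[np.linalg.norm(p@(w-o)).round(1) for p,w in zip(P,W)])
```

```text
289.15299855881403 256.01710549614063 189.64939473855776 -0.04144864790852177 [524.0860005  -32.52631625  46.29094217] [-0.0648  0.4033  1.9682  0.      0.7702  1.5368] [ 1.  -0.8  0.2]
cam fitted [592.2001745  -32.82702125 222.62669311] cam reported [594.53301554 -34.76528754 222.95103763] [np.float64(2.8), np.float64(1.8), np.float64(3.8), np.float64(1.0)]
```

Run:
```python
from plant import env
import pickle
from h import *
s0=pickle.load(open("d.pkl","rb"))["side"]["image"].astype(int);c=env.camera("side");s1=c["image"].astype(int)
D=abs(s1-s0).max(2)
for r in range(160,196):print(r,''.join('#' if v>30 else '+' if v>12 else '.' for v in D[r,260:300]))
```

```text
160 +++..+####################+............+
161 +++++.####################.............+
162 +++++.+###################..............
163 ++++++.###################..............
164 +++++++##################+.............+
165 ++++++.##################+.............+
166 ++++++.##################.+.............
167 ++++++.#################+...............
168 ++++++.+####+############+..............
169 +++++++.....+############+.............+
170 ++++++++++++############+++....+++++++++
171 ++++++++++++############++++++++++++++++
172 +........+++############++++++++++++++++
173 ............###.+#######++++++++++++++++
174 .............+++.....###++++++++++++++++
175 ...............++++++#++++++++++++++++++
176 ................++++++++++++++++++++++++
177 ................++++++++++++++++++++++++
178 ................++++++++++++++++++++.+++
179 ...........++...++++++++++++++++++++++++
180 ................++++++++++++++++++++++++
181 .................+++++++++++++++++++++++
182 .................+++++++++++++++++++++++
183 ................++++++++++++++++++++++++
184 ................++++++++++++++++++++++++
185 .................+.+++++++++++++++++++++
186 ...................+.....+++++++++++++++
187 ................++++..+++..+..++++++++++
188 ..............+++++++++++++++.++++++++++
189 +++..........+++++++++++++++++++++++++++
190 +++++......+++++++++++++++++++++++++++++
191 ++++++....++++++++++++++++++++++++++++++
192 +++++++...++++++++++++++++++++++++++++++
193 +++++++...++++++++++++++++++++++++++++++
194 +++++++..+++++++++++++++++++++++++++++++
195 +++++++..+++++++++++++++++++++++++++++++
```

Run:
```python
from plant import env
c=env.camera("side")["image"]
for r in(172,174,176,178,180,182,184):print(r,[int(v) for v in c[r,268:294].mean(1)])
```

```text
172 [115, 117, 112, 108, 134, 146, 113, 68, 54, 52, 51, 51, 69, 143, 178, 152, 120, 119, 121, 121, 122, 120, 122, 121, 124, 124]
174 [135, 136, 134, 135, 137, 147, 143, 127, 122, 112, 111, 112, 115, 157, 163, 134, 113, 110, 113, 114, 115, 115, 110, 106, 101, 97]
176 [134, 114, 112, 173, 183, 171, 172, 166, 146, 137, 137, 137, 138, 138, 136, 136, 135, 138, 135, 138, 135, 137, 135, 135, 135, 131]
178 [133, 113, 133, 218, 240, 245, 246, 245, 208, 148, 137, 138, 138, 136, 135, 137, 136, 136, 137, 137, 135, 135, 136, 138, 136, 135]
180 [135, 120, 161, 229, 244, 246, 247, 238, 190, 142, 135, 135, 138, 135, 136, 135, 136, 138, 138, 135, 136, 137, 137, 135, 135, 136]
182 [133, 123, 193, 232, 238, 238, 237, 212, 161, 138, 136, 135, 137, 136, 137, 136, 135, 137, 134, 135, 135, 135, 135, 138, 137, 135]
184 [104, 103, 195, 231, 235, 235, 233, 192, 134, 124, 126, 130, 133, 134, 133, 134, 136, 134, 134, 136, 137, 136, 136, 137, 136, 136]
```

send_rows([
  [[0,0,0],[-0.7,0,0],0],
  [[0,0,0],[-0.7,0,0],0],
  [[0,0,0],[0,0,0.5],0],
  [[0,0,0],[0,0,0.3],0],
  [[0,0,0],[0,0,0],0],
])

```text
t: 5.18
position: [510.1, -32.1, 37.9]
eef_rot: [-3.141, 0.048, 0.001]
force: [-0.6, -0.4, 0.3]
gripper_width: -0.001
gripper_force: 0.0
```

send_rows([
  [[0,0,0],[0,0,0.2],0],
  [[0,0,0],[0,0,0.1],0],
  [[0,0,0],[0,0,0],0],
])

```text
t: 5.55
position: [510.1, -32.1, 35.2]
eef_rot: [-3.141, 0.048, 0.0]
force: [1.2, -0.0, 0.4]
gripper_width: -0.005
gripper_force: 0.0
```

Run:
```python
from plant import env
import pickle
from h import *
d=pickle.load(open("d.pkl","rb"))["side"];c=env.camera("side")["image"];st=env.state()
D=abs(c.astype(int)-d["image"]).max(2)
for r in range(168,190):print(r,''.join('#' if v>30 else '.' for v in D[r,260:300]))
print(st["position"],st["force"],cv2.projectPoints(st["position"][None],d["rvec"],d["tvec"],d["mtx"],np.array([d["k1"],0,0,0,0.]))[0])
b=env.camera("wrist")["image"][130:330,150:350,::-1]
cv2.imwrite("pics/w5.png",np.hstack([cv2.resize(b,(400,400)),cv2.resize(c[150:210,250:310,::-1],(400,400))]))
```

```text
168 .............####################.......
169 .............###################........
170 ................################........
171 ...................############.........
172 ...................############.........
173 ...................############.........
174 ...................##.#####.###.........
175 ...................########.##..........
176 ...................#.######.##..........
177 ...................#..#####.##..........
178 ...................#........##..........
179 ...........................##...........
180 ........................................
181 ........................................
182 ........................................
183 ........................................
184 ........................................
185 ........................................
186 ........................................
187 ........................................
188 ........................................
189 ........................................
[510.13380391 -32.10325262  35.25484231] [ 0.18819138 -0.10265526 -0.21232812] [[[282.49770888 186.30929668]]]
```

View pics/w5.png

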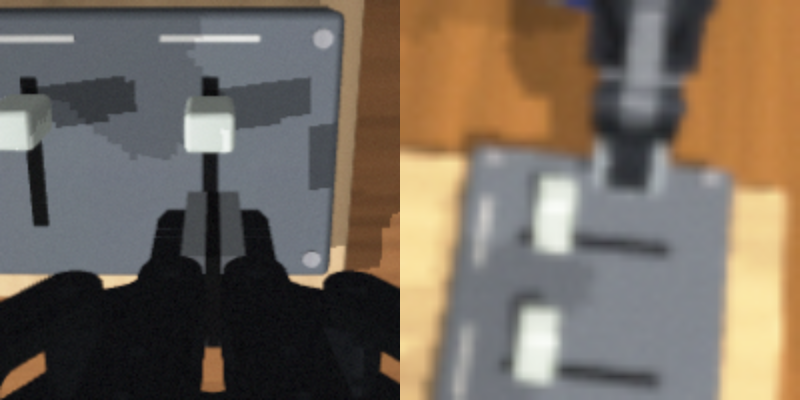

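Side view: the tip bottom at (635,190) is still about 24 mm above the TCP's projected row, with no contact force at a reported z of 35. So the visible fingertip really does end about 24 mm short of the TCP, and I'll descend 14 mm more, watching the force.

send_rows([
  [[0,0,0],[0,0,0.4],0],
  [[0,0,0],[0,0,0.3],0],
  [[0,0,0],[0,0,0],0],
])

```text
t: 6.02
position: [509.8, -32.1, 27.9]
eef_rot: [-3.141, 0.048, 0.001]
force: [-1.2, 0.2, -0.4]
gripper_width: -0.003
gripper_force: 0.0
```

send_rows([
  [[0,0,0],[0,0,0.4],0],
  [[0,0,0],[0,0,0.3],0],
  [[0,0,0],[0,0,0],0],
])

```text
t: 6.4
position: [509.9, -32.1, 21.0]
eef_rot: [-3.141, 0.048, 0.001]
force: [0.5, -0.3, -0.1]
gripper_width: -0.001
gripper_force: 0.0
```

send_rows([
  [[0,0,0],[0.4,0,0],0],
  [[0,0,0],[0.3,0,0],0],
  [[0,0,0],[0,0,0],0],
])

```text
t: 6.78
position: [517.0, -32.3, 21.2]
eef_rot: [-3.141, 0.049, 0.001]
force: [-2.2, 0.3, 0.8]
gripper_width: 0.001
gripper_force: 0.8
```

send_rows([
  [[0,0,0],[0.15,0,0],0],
  [[0,0,0],[0,0,0],0],
])

```text
t: 7.02
position: [517.1, -32.3, 21.1]
eef_rot: [-3.141, 0.049, 0.005]
force: [-6.4, 0.1, 3.5]
gripper_width: -0.005
gripper_force: 2.9
```

send_rows([
  [[0,0,0],[0.15,0,0],0],
  [[0,0,0],[0,0,0],0],
])

```text
t: 7.28
position: [517.1, -32.3, 20.8]
eef_rot: [-3.141, 0.048, 0.009]
force: [-9.1, -0.3, 7.1]
gripper_width: -0.002
gripper_force: 4.8
```

Contact at reported x = 517, rising to 9 N without movement: switch 4 is hard against its ON stop. Now to the track side of grip 3.

send_rows([
  [[0,0,0],[-1.0,0,0],0],
  [[0,0,0],[0,0,-2.2],0],
  [[0,0,0],[0,0,-2.3],0],
  [[0,0,0],[2.4,-2.9,0],0],
  [[0,0,0],[2.5,-2.9,0],0],
  [[0,0,0],[0,0,0],0],
])

```text
t: 8.02
position: [563.2, 25.9, 66.7]
eef_rot: [-3.141, 0.046, -0.005]
force: [-0.4, 0.2, -0.1]
gripper_width: 0.002
gripper_force: 0.0
```

send_rows([
  [[0,0,0],[0,0,2],0],
  [[0,0,0],[0,0,1.5],0],
  [[0,0,0],[0,0,1],0],
  [[0,0,0],[0,0,0],0],
])

```text
t: 8.52
position: [560.1, 24.1, 20.5]
eef_rot: [3.141, -0.049, -0.002]
force: [0.3, -0.2, 0.2]
gripper_width: 0.005
gripper_force: 0.0
```

send_rows([
  [[0,0,0],[-0.4,0,0],0],
  [[0,0,0],[-0.4,0,0],0],
  [[0,0,0],[-0.4,0,0],0],
  [[0,0,0],[0,0,0],0],
])

```text
t: 9.02
position: [548.8, 24.7, 21.6]
eef_rot: [-3.141, 0.048, -0.001]
force: [0.3, 0.2, 0.2]
gripper_width: -0.001
gripper_force: 0.2
```

send_rows([
  [[0,0,0],[-0.5,0,0],0],
  [[0,0,0],[-0.5,0,0],0],
  [[0,0,0],[-0.5,0,0],0],
  [[0,0,0],[-0.4,0,0],0],
  [[0,0,0],[-0.3,0,0],0],
  [[0,0,0],[0,0,0],0],
])

```text
t: 9.78
position: [526.3, 25.4, 21.2]
eef_rot: [3.141, -0.048, -0.001]
force: [0.9, -0.9, 1.1]
gripper_width: 0.0
gripper_force: 0.3
```

send_rows([
  [[0,0,0],[-0.2,0,0],0],
  [[0,0,0],[0,0,0],0],
])

```text
t: 10.02
position: [524.6, 25.5, 21.1]
eef_rot: [3.141, -0.048, -0.001]
force: [1.9, -0.9, -0.5]
gripper_width: -0.001
gripper_force: 0.6
```

send_rows([
  [[0,0,0],[-0.15,0,0],0],
  [[0,0,0],[0,0,0],0],
])

```text
t: 10.28
position: [523.2, 25.5, 21.2]
eef_rot: [3.141, -0.049, -0.0]
force: [1.8, -0.4, -0.1]
gripper_width: 0.003
gripper_force: 0.7
```

send_rows([
  [[0,0,0],[-0.15,0,0],0],
  [[0,0,0],[0,0,0],0],
])

```text
t: 10.52
position: [522.5, 25.6, 21.4]
eef_rot: [-3.141, 0.048, -0.002]
force: [4.5, 0.3, -3.2]
gripper_width: -0.001
gripper_force: 2.3
```

send_rows([
  [[0,0,0],[-0.15,0,0],0],
  [[0,0,0],[0,0,0],0],
])

```text
t: 10.78
position: [522.4, 25.6, 21.6]
eef_rot: [-3.141, 0.048, -0.006]
force: [7.5, -0.3, -6.0]
gripper_width: 0.0
gripper_force: 4.2
```

send_rows([
  [[0,0,0],[1.0,0,0],0],
  [[0,0,0],[0,0,-2.2],0],
  [[0,0,0],[0,0,-2.3],0],
  [[0,0,0],[0,-2.9,0],0],
  [[0,0,0],[0.3,-2.8,0],0],
  [[0,0,0],[0,0,0],0],
])

```text
t: 11.52
position: [534.8, 83.4, 66.2]
eef_rot: [3.141, -0.045, -0.002]
force: [-0.1, -0.1, -0.7]
gripper_width: 0.0
gripper_force: 0.0
```

Switch 3 is at its OFF stop (7.5 N, not moving). Now grip 2, pushing towards OFF.

send_rows([
  [[0,0,0],[0,0,2],0],
  [[0,0,0],[0,0,1.5],0],
  [[0,0,0],[0,0,1],0],
  [[0,0,0],[-0.3,0,0],0],
  [[0,0,0],[-0.2,0,0],0],
  [[0,0,0],[0,0,0],0],
])

```text
t: 12.28
position: [530.3, 82.3, 21.8]
eef_rot: [-3.141, 0.049, -0.001]
force: [-0.3, -0.1, 0.1]
gripper_width: -0.002
gripper_force: 0.0
```

send_rows([
  [[0,0,0],[-0.2,0,0],0],
  [[0,0,0],[0,0,0],0],
])

```text
t: 12.52
position: [528.1, 82.4, 21.5]
eef_rot: [-3.141, 0.048, -0.0]
force: [-0.5, -0.0, 0.3]
gripper_width: -0.001
gripper_force: 0.0
```

send_rows([
  [[0,0,0],[-0.2,0,0],0],
  [[0,0,0],[0,0,0],0],
])

```text
t: 12.78
position: [526.3, 82.5, 21.4]
eef_rot: [-3.141, 0.048, -0.001]
force: [0.7, -0.2, 0.3]
gripper_width: 0.002
gripper_force: 0.3
```

send_rows([
  [[0,0,0],[-0.15,0,0],0],
  [[0,0,0],[0,0,0],0],
])

```text
t: 13.02
position: [524.9, 82.5, 21.4]
eef_rot: [-3.141, 0.048, -0.001]
force: [2.3, 1.1, 0.2]
gripper_width: -0.004
gripper_force: 0.9
```

send_rows([
  [[0,0,0],[-0.15,0,0],0],
  [[0,0,0],[0,0,0],0],
])

```text
t: 13.28
position: [524.3, 82.6, 21.5]
eef_rot: [-3.141, 0.048, -0.003]
force: [4.6, -0.3, -3.0]
gripper_width: 0.002
gripper_force: 2.4
```

send_rows([
  [[0,0,0],[-0.15,0,0],0],
  [[0,0,0],[0,0,0],0],
])

```text
t: 13.52
position: [524.1, 82.7, 21.7]
eef_rot: [-3.141, 0.048, -0.007]
force: [8.8, -1.5, -4.5]
gripper_width: 0.002
gripper_force: 4.4
```

Switch 2 is now seated at its OFF stop, having been about 2 mm short. Now grip 1, pushing towards ON.

send_rows([
  [[0,0,0],[1.0,0,0],0],
  [[0,0,0],[0,0,-2.2],0],
  [[0,0,0],[0,0,-2.3],0],
  [[0,0,0],[-2.4,-2.8,0],0],
  [[0,0,0],[-2.5,-2.7,0],0],
  [[0,0,0],[0,0,0],0],
])

```text
t: 14.28
position: [482.3, 139.7, 66.0]
eef_rot: [3.141, -0.045, -0.004]
force: [-0.3, 0.1, 0.5]
gripper_width: -0.003
gripper_force: 0.0
```

send_rows([
  [[0,0,0],[0,0,2],0],
  [[0,0,0],[0,0,1.5],0],
  [[0,0,0],[0,0,1],0],
  [[0,0,0],[0.4,0,0],0],
  [[0,0,0],[0.4,0,0],0],
  [[0,0,0],[0,0,0],0],
])

```text
t: 15.02
position: [493.2, 138.6, 21.7]
eef_rot: [-3.141, 0.049, -0.001]
force: [-0.1, -0.5, -0.9]
gripper_width: 0.001
gripper_force: 0.0
```

send_rows([
  [[0,0,0],[0.4,0,0],0],
  [[0,0,0],[0.5,0,0],0],
  [[0,0,0],[0.5,0,0],0],
  [[0,0,0],[0,0,0],0],
])

```text
t: 15.52
position: [507.2, 138.1, 21.4]
eef_rot: [-3.141, 0.049, -0.001]
force: [0.9, 0.9, 0.6]
gripper_width: 0.001
gripper_force: 0.0
```

send_rows([
  [[0,0,0],[0.5,0,0],0],
  [[0,0,0],[0.5,0,0],0],
  [[0,0,0],[0.2,0,0],0],
  [[0,0,0],[0,0,0],0],
])

```text
t: 16.02
position: [518.8, 137.7, 21.3]
eef_rot: [-3.141, 0.049, -0.001]
force: [-0.2, 0.3, -1.0]
gripper_width: 0.001
gripper_force: 0.2
```

send_rows([
  [[0,0,0],[0.15,0,0],0],
  [[0,0,0],[0,0,0],0],
])

```text
t: 16.27
position: [519.9, 137.7, 21.3]
eef_rot: [-3.141, 0.048, -0.0]
force: [-1.5, 1.1, 0.2]
gripper_width: -0.0
gripper_force: 0.7
```

send_rows([
  [[0,0,0],[0.15,0,0],0],
  [[0,0,0],[0,0,0],0],
])

```text
t: 16.52
position: [521.4, 137.6, 21.3]
eef_rot: [-3.141, 0.049, -0.0]
force: [-2.3, 1.4, -0.7]
gripper_width: 0.001
gripper_force: 0.7
```

send_rows([
  [[0,0,0],[0.15,0,0],0],
  [[0,0,0],[0,0,0],0],
])

```text
t: 16.77
position: [522.4, 137.6, 21.2]
eef_rot: [3.141, -0.049, -0.002]
force: [-4.7, 0.1, 1.9]
gripper_width: 0.003
gripper_force: 2.2
```

Switch 1 is reaching its stop. One more small push, then retreat upward and away and check.

send_rows([
  [[0,0,0],[0.15,0,0],0],
  [[0,0,0],[0,0,0],0],
])

```text
t: 17.02
position: [522.5, 137.5, 21.1]
eef_rot: [3.141, -0.049, -0.005]
force: [-8.6, 1.0, 6.5]
gripper_width: 0.001
gripper_force: 4.6
```

send_rows([
  [[0,0,0],[-1.0,0,0],0],
  [[0,0,0],[0,0,-3],0],
  [[0,0,0],[0,0,-5],0],
  [[0,0,0],[0,0,-5],0],
  [[0,0,0],[-5,0,-3],0],
  [[0,0,0],[-5,0,0],0],
  [[0,0,0],[-5,0,0],0],
  [[0,0,0],[0,0,0],0],
])

```text
t: 18.02
position: [361.7, 142.2, 181.3]
eef_rot: [-3.141, 0.047, -0.001]
force: [0.5, 1.1, -0.3]
gripper_width: -0.001
gripper_force: 0.0
```

Run:
```python
from plant import env
from h import *
t=env.camera("top")["image"];s=env.camera("side")["image"];print(env.state()["t"])
cv2.imwrite("pics/end.png",np.hstack([cv2.resize(t[90:245,192:317],(400,496)),cv2.resize(s[155:290,115:315],(400,270)) if 0 else cv2.resize(s[150:290,120:310],(400,496))])[...,::-1])
```

```text
18.125
```

View pics/end.png

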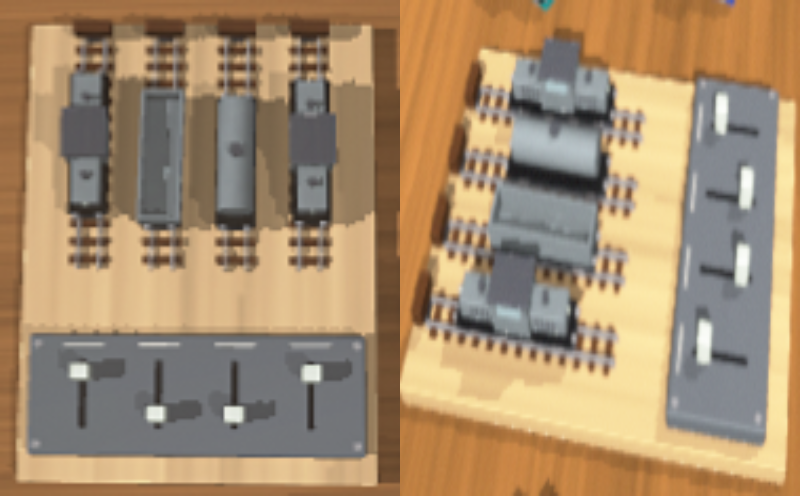

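The final picture shows grips 1 (80,370) and 4 (312,372) at the white-line end, and 2 (157,413) and 3 (234,413) at the outer end. Both engines are still in place and the arm is clear.

```bash
python3 -c "
from plant import env
print(env.close_job())"
```

```text
the job is handed in; nothing more can be done
None
```

The job is handed in: switches 1 and 4 (the engine tracks) are ON and switches 2 and 3 (the wagon tracks) are OFF, each pushed to its end stop, with the engines left where they stood, at 18.1 s of the 38 s allowed.

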